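# Unlock the walnut dish and hold its lip over the jar

## Robot

A 6-joint arm with a two-finger parallel gripper is mounted at the origin on the work surface. World frame = base frame: x ahead of the robot, y to its left, z up, the work surface at z = 0. Lengths are in m, angles in rad, forces in N, time in s.
With the tool pointing down it reaches from about 0.375 to 0.9 m from the base axis. Payload 3.1 kg.
Tool frame: the origin (TCP) lies at the very end of the fingers, on their centre line; the grasp point (between the pads) lies 19 mm behind it; z points along the fingers, y is the direction in which the jaws open and shut (so a half turn about z gives the same grasp; the last joint's range is limited). The gripper opens to 85 mm and grips with 20 to 120 N. Pads are 22 mm wide; open, the fingers measure 114 mm over their backs; the gripper's body (76 mm by 85 mm) begins 54 mm behind the grasp point. The pads swing forward as they close: fully open they stand 13 mm farther back than shut.
Start: joints at [-1.312, 0.527, 1.433, -0, 1.181, -0.178], TCP at [0.265, -0.566, 0.231] pointing down, gripper open.
Joint ranges: [-3.08, 3.08], [-0.75, 2.2], [0.22, 2.44], [-1.43, 4.57], [0, 2.65], [-2.85, 2.85]. Speed limits (rad/s): [2.79, 2.79, 3.14, 3.14, 3.14, 3.14].

## Interface

Orientations are given as a unit quaternion [x, y, z, w].
In Python, from station import manip gives the robot as it stands.
- The arm moves only by the tool send_rows, never from a script. Its argument "motion" is a list of rows, each an object with "gripper": the finger opening in mm, from 0 to 85.4; "travel": the shift along the tool's x, y, z in mm, a list of three; "rotation": the turn, a rotation vector about the tool's x, y, z in degrees, a list of three. In form: [{"gripper": gripper, "travel": [x, y, z], "rotation": [ax, ay, az]}, ...]. A call has 1 to 12 rows; each row shifts and turns the commanded pose from where the row before left it, along the tool's axes as they then stand; what a row does not reach is not made up. A row lasts 1/12 s, in which the tool goes at most 41.7 mm and 7.16 degrees, less where a joint would pass 70% of its speed; a pose out of reach is approached as far as the arm can. A call is refused whole if a number of a shift passes 41.7 or a number of a turn 7.16, either way. A call with a gripper value outside its range is refused whole. The fingers move at their own pace and stop on an object; "newtons" is the grip in N (left out, the last holds). Time passes only in rows, so rows that do not move let the fingers close. It gives the time, the measured TCP pose, the force and the opening at its end, in the units of the state.
- manip.sense(): the state, without advancing time (a new reading comes with each control period).
- manip.snapshot(name): name is "side" or "top" or "wrist"; returns the picture (400x640x3 uint8, red, green, blue); there is no depth.
- manip.calibration(name): a dict with "fx", "fy", "cx", "cy" (pixels), "cam_to_world" (4x4, takes a point from camera to world coordinates). Camera axes: x right, y down, z forward; pixel columns grow to the right and rows downward; lengths in m; the calibration is good to about 2 mm. A picture is of the moment at which its call begins: read the wrist's pose just before it. calibration takes no time and is no camera call; for the wrist camera it gives the pose at the moment of the call.
- manip.sign_off(): hands the job in, once; it reports no verdict.
The state is a dict: "t": time; "q": joint angles; "qd": joint speeds; "tau": joint torques, N m; "tcp_pos": TCP position; "tool_rot": TCP orientation; "force": force on the tool from outside, world axes, zero at the start; "ft_torque": the same for the moment, N m; "finger_gap": opening from 0.0 (shut) to 1.0 (fully open).
Only numpy, scipy, OpenCV 4.12 (cv2) and the standard library are available. Lean on these libraries where they do the work, as an engineer would, in place of code of your own. Each camera call takes 0.05 s, during which the arm holds its last target. There are 200 camera calls.

## Task

Slide the dish's lock back to its end stop, then lift the white dish by its bridge handle and bring it to the open jar, turning it a quarter turn so that its lip points squarely away from its holder and hangs just above the middle of the jar's open mouth, without touching the jar. Keep the dish level all the way so that the walnut stays in its middle, leave the jars, scoop and measuring cup where they are, and finish while holding the dish there, still and level.

Things in the scene. Friction and masses are not known exactly. Their poses are not given: they have to be found in the camera images.
- holder: fixed wooden board 290 x 150 x 20 mm (its x from -200 to +90 mm) with a round seat ring (6 mm high, inner radius 38 mm) for the dish and two brass rails for the lock on its -x part. Origin: under the seat's centre, on the work surface; z up; -x roughly to the robot. The open jar stands about 220 mm off, to its +y or its -y side; the lidded jar on the other.
- lock (a joint): travel of the sliding lock along the holder's -x (away from the dish), 0 to 0.040 m; 0.040 = end stop, fully back. It starts near 0, its flat brass tongue (26 mm wide, 6 mm thick) overlapping the dish's rim 2 to 4 mm above it, so the dish cannot be lifted; the tongue clears the rim from about 0.016. It takes about 2 N to slide and stays where it is left.
- lock_grip (a point): grip point of the lock: 14 mm below the top of its upright wooden fin, which is 14 mm thick (holder y), 26 mm long (holder x), and stands 34 mm clear above the tongue and block; fin top 86 mm above the work surface. Site axes are parallel to the holder's. With the lock at 0 it lies 129 mm from the seat's centre.
- dish: white ceramic dished plate, about 280 g, 144 mm across, rim 22 mm high, standing in the holder 20 mm above the work surface, axes parallel to the holder's. Origin: centre of its underside (foot radius 34 mm); x towards its lip. Inside: flat middle of radius 12 mm, 7 mm up, then rising at 9 and 17 degrees to the rim. Two brass posts at y = +-70 mm carry a wooden bar along y: the bridge handle.
- dish_grip (a point): centre of the bridge handle's bar, 98 mm above the dish's underside over its centre. The bar is 14 mm thick (dish x), 18 mm high and 156 mm long (dish y).
- lip (a point): outer end of the dish's pouring lip, 95 mm from the dish's centre along its x, 25 mm above its underside; the lip is a trough 34 mm wide.
- walnut_center (a point): centre of the loose round walnut (ball, 32 mm diameter, 16 g) lying in the middle of the dish; its top is 39 mm above the dish's underside.
- jar: open glass jar without lid, 100 mm diameter, 100 mm high, some walnuts on its floor, 600 g, loose. Origin: centre of its underside.
- jar_mouth (a point): centre of the open jar's mouth, level with its rim, 100 mm above the work surface; the mouth is 92 mm wide inside.
- lidded_jar: glass jar of the same diameter with a dark wooden lid and a knob, 162 mm high in all, 700 g, loose: leave alone. Origin: centre of its underside.
- scoop: wooden spoon, 170 mm long, lying on the table to the left, nearer the robot than the holder: leave alone. Origin: on its axis, near the middle.
- measuring_cup: brass measuring cup, 64 mm across, 34 mm high, with a flat handle, on the table to the right, nearer the robot: leave alone. Origin: under the bowl's centre.

How it is judged:
On the way, in this order (a step that is already met when the one before it is completed fails the run):
1. the lock is slid back to its end stop, the dish still in its holder (value of joint lock above 0.036 m and height (world z) of dish below 0.03 m), for 0.2 s.
2. the dish is lifted clear of its holder, held level by the fingers (height (world z) of dish above 0.05 m and contact force between dish and holder below 0.2 N and contact force between the fingers and dish above 1 N and angle between dish's own z axis and vertical below 0.15 rad), for 0.2 s.
At the end, for the whole second after the job is handed in: Lock at its end stop (6 mm); dish held by the fingers alone, still, level (0.12 rad), a quarter turn (0.22 rad) from its place with the lip away from the holder, lip end within 35 mm of the middle of the open jar's mouth and 6 to 100 mm above its rim; walnut within 22 mm of the dish's centre (value of joint lock above 0.034 m and contact force between the fingers and dish above 1 N and contact force between dish and holder below 0.2 N and contact force between dish and jar below 0.2 N and contact force between dish and lidded_jar below 0.2 N and angle between dish's own z axis and vertical below 0.12 rad and angle between the x axis of dish and the y axis of holder, either way round below 0.22 rad and horizontal distance between dish and holder below 0.2 m and horizontal distance between lip and jar_mouth below 0.035 m and z of lip in the frame of jar_mouth between 0.006 and 0.1 m and horizontal distance between walnut_center and dish below 0.022 m and z of walnut_center in the frame of dish below 0.035 m and linear speed of dish below 0.02 m/s and angular speed of dish below 0.1 rad/s); the arm keeps its last pose, push and grip.
It fails at once if the walnut rolls more than 40 mm from the middle of the dish (distance between walnut_center and dish above 0.05 m).
It fails at once if the dish is tipped by more than 0.3 rad (angle between dish's own z axis and vertical above 0.3 rad).
It fails at once if the open jar is touched with the dish or shifted by more than 20 mm (distance of jar from where it was at the start of the episode above 0.02 m or contact force between dish and jar above 1 N).
It fails at once if the lidded jar, scoop or measuring cup is shifted by more than 20 mm (distance of any of lidded_jar, scoop, measuring_cup from where it was at the start of the episode above 0.02 m).
It also fails if it takes over 58 s, if anything falls off the work surface, if the arm or the gripper's body presses on something with over 40 N, if the wrist force passes 120 N, or if a joint passes its speed limit or range.

## Working session

There is one attempt and no reset: what is moved stays moved. The work goes in short steps, Python scripts to look and compute and a tool call to move; the robot and the scene stay as the last step left them, time stands still between calls to the robot, and variables do not carry over. Pictures are saved under pics/ and viewed, about 8 in all and at most 12, crops included, and the job is handed in when it is done.

Besides the shell and the picture viewer there is one more tool, called after "Request:" as name(argument=value, ...) on one line, values as JSON. send_rows: Moves the arm, as the interface text tells. Its arguments: {"type":"object","properties":{"motion":{"type":"array","items":{"type":"object","properties":{"gripper":{"type":"number"},"travel":{"type":"array","items":{"type":"number"}},"rotation":{"type":"array","items":{"type":"number"}}}}},"newtons":{"type":"number"}},"required":["motion"]}

```bash
mkdir -p pics; python3 - <<'E'
from station import manip
import cv2,numpy as np
s=manip.sense();print(s)
for n in ["top","side"]:
    im=manip.snapshot(n);cv2.imwrite(f"pics/{n}0.png",im[:,:,::-1]);c=manip.calibration(n);print(n,c["fx"],c["cx"],c["cy"],np.round(c["cam_to_world"],3).tolist())
E
```

```text
{'t': 0.0, 'q': array([-1.31150241e+00,  5.28477986e-01,  1.43390275e+00, -3.81249489e-07,
        1.18135926e+00, -1.78507883e-01]), 'qd': array([ 8.31769478e-06, -1.51550347e-03, -2.49636029e-03, -5.71953260e-04,
        7.92869345e-04,  1.20306495e-03]), 'tau': array([ 9.34997151e-04, -4.42340863e+01, -1.78023899e+01, -2.34655254e-04,
        8.52475612e-03, -5.41406237e-06]), 'tcp_pos': array([ 0.26480694, -0.56535076,  0.23032619]), 'tool_rot': array([ 9.76136138e-01,  2.17156826e-01, -4.35331221e-05, -1.07278750e-03]), 'force': array([ 0.27528091, -0.37359595,  0.46582838]), 'ft_torque': array([-0.04071675, -0.05667151,  0.00704575]), 'finger_gap': 0.9961030566139177}
top 485.25069450489156 316.50088872575805 197.7076305592146 [[-0.016, -0.995, 0.098, 0.412], [-1.0, 0.015, -0.019, 0.013], [0.018, -0.099, -0.995, 1.407], [0.0, 0.0, 0.0, 1.0]]
side 498.8347129862915 317.45343352221147 205.39105368220706 [[-0.977, -0.159, 0.14, 0.362], [-0.211, 0.668, -0.714, 0.891], [0.02, -0.727, -0.686, 0.951], [0.0, 0.0, 0.0, 1.0]]
```

View pics/top0.png

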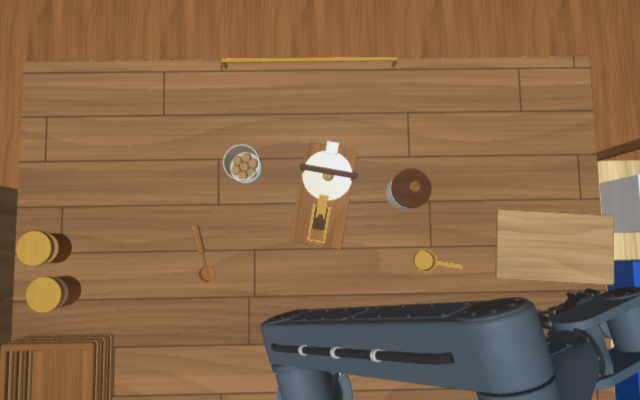

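View pics/side0.png

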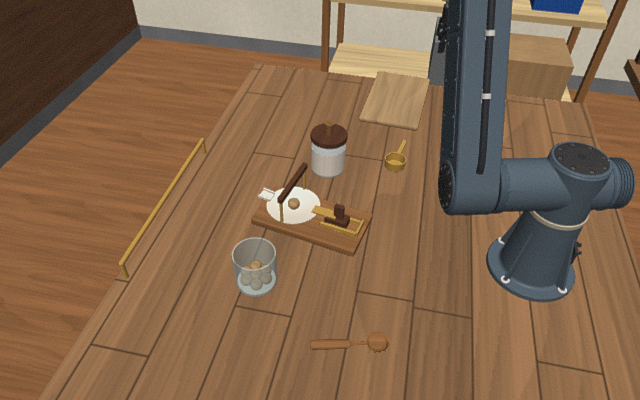

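The top view shows the jar at about (242,163), on the robot's left. The bar runs (302,168)-(355,176), the lip is at (332,147), the fin at about (320,222), the lidded jar at (409,188), the scoop at (203,255) and the cup at (425,260). The side view agrees. Next I'll measure by mask and ray.

```bash
cat >h.py <<'E'
import cv2,numpy as np
from station import manip
def ray(c,u,v,z):
    T=np.array(c["cam_to_world"]);d=T[:3,:3]@np.array([(u-c["cx"])/c["fx"],(v-c["cy"])/c["fy"],1.]);o=T[:3,3]
    return o+d*(z-o[2])/d[2]
def proj(c,p):
    T=np.array(c["cam_to_world"]);q=T[:3,:3].T@(np.array(p)-T[:3,3]);return np.array([c["fx"]*q[0]/q[2]+c["cx"],c["fy"]*q[1]/q[2]+c["cy"]])
def blobs(m,amin=15):
    n,l,s,ce=cv2.connectedComponentsWithStats(m.astype(np.uint8));return [(l==i,s[i],ce[i]) for i in range(1,n) if s[i][4]>=amin]
E
python3 - <<'E'
from h import *
im=cv2.imread("pics/top0.png");c=manip.calibration("top")
hsv=cv2.cvtColor(im,cv2.COLOR_BGR2HSV)
roi=np.zeros(im.shape[:2],bool);roi[130:260,285:370]=1
dark=(hsv[:,:,2]<85)&roi
white=(hsv[:,:,1]<50)&(hsv[:,:,2]>190)&roi
for nm,m,z in(("dark",dark,.127),("white",white,.04)):
    for b,s,ce in blobs(m):
        r=cv2.minAreaRect(np.argwhere(b)[:,::-1].astype(np.float32));print(nm,s,ce,r,[np.round(ray(c,*p,z)[:2],4) for p in (ce,)])
        print([np.round(ray(c,*p,z)[:2],4) for p in cv2.boxPoints(r)])
a=cv2.resize(im[130:260,210:370],None,fx=5,fy=5,interpolation=cv2.INTER_CUBIC);cv2.imwrite("pics/crop0.png",a[:600])
E
```

```text
white [306 141  46  31 720] [329.90555556 158.17083333] ((330.6288146972656, 154.33505249023438), (45.87779235839844, 26.842079162597656), 9.926244735717773) [array([ 0.6603, -0.054 ])]
[array([0.6456, 0.0152]), array([0.7221, 0.0009]), array([ 0.6974, -0.1283]), array([ 0.621 , -0.1132])]
white [302 170  50  30 927] [325.09277238 184.69687163] ((325.0392761230469, 185.97227478027344), (49.476890563964844, 24.806407928466797), 9.782407760620117) [array([ 0.5842, -0.0389])]
[array([0.5588, 0.0368]), array([0.6286, 0.0239]), array([ 0.6025, -0.1145]), array([ 0.5328, -0.1009])]
```

View pics/crop0.png

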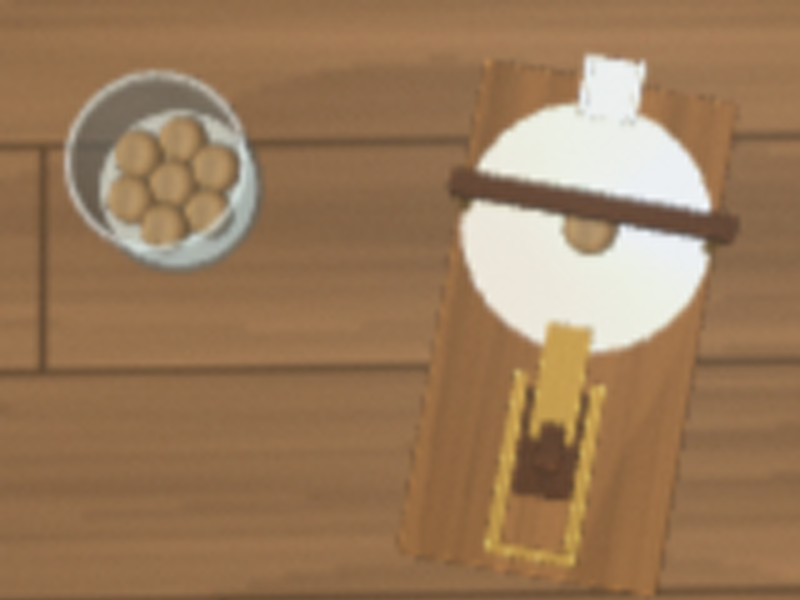

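The crop (5x, offset 210,130) shows the bar ends at (452,183) and (737,230), the jar rim centred at about (157,160), the fin top at about (550,448) and the lip end at about (615,58).

```bash
python3 - <<'E'
from h import *
c=manip.calibration("top");P=lambda x,y,z:ray(c,210+x/5-.4,130+y/5-.4,z)[:2]
bl,br=P(452,182,.124),P(737,229,.124)
d=bl-br;yaw=np.arctan2(-d[0],d[1]);print("bar",bl,br,np.linalg.norm(d),"c",(bl+br)/2,"yaw",np.degrees(yaw))
fin=P(550,449,.086);lip=P(615,60,.045);print("fin",fin,"lip",lip,"jar",P(157,161,.1))
cor=[P(*p,.02) for p in((487,60),(737,103),(655,595),(402,548))];print("board",np.round(cor,4))
hc=np.mean(cor,0);fx=(cor[0]+cor[1]-cor[2]-cor[3])/2;print("board yaw",np.degrees(np.arctan2(fx[1],fx[0])),np.linalg.norm(fx)); e=fx/np.linalg.norm(fx);seat=hc+.055*e;print("seat",seat,"lip->",seat+.095*e,"grip->",seat-.129*e)
E
```

```text
bar [0.6249629  0.03046861] [ 0.59748757 -0.12151565] 0.15444775270586936 c [ 0.61122524 -0.04552352] yaw -10.247114213551972
fin [ 0.48339908 -0.02044799] lip [ 0.70725786 -0.06240338] jar [0.64265637 0.1910164 ]
board [[ 0.7136  0.0106]
 [ 0.6864 -0.1342]
 [ 0.4029 -0.0805]
 [ 0.4319  0.0631]]
board yaw -10.645021566216885 0.28755545703524277
seat [ 0.61274352 -0.04539157] lip-> [ 0.70610862 -0.06294032] grip-> [ 0.48596355 -0.02156222]
```

Request:
send_rows(motion=[{"gripper": 85, "travel": [0, 0, 0], "rotation": [0, 0, 7.1]}, {"gripper": 85, "travel": [0, 0, 0], "rotation": [0, 0, 7.1]}, {"gripper": 85, "travel": [0, 0, 0], "rotation": [0, 0, 7.1]}, {"gripper": 85, "travel": [0, 0, 0], "rotation": [0, 0, 7.1]}, {"gripper": 85, "travel": [0, 0, 0], "rotation": [0, 0, 7.1]}, {"gripper": 85, "travel": [6.2, -30.3, 1.5], "rotation": [0, 0, 0]}, {"gripper": 85, "travel": [6.2, -30.3, 1.5], "rotation": [0, 0, 0]}, {"gripper": 85, "travel": [6.2, -30.3, 1.5], "rotation": [0, 0, 0]}, {"gripper": 85, "travel": [6.2, -30.3, 1.5], "rotation": [0, 0, 0]}, {"gripper": 85, "travel": [6.2, -30.3, 1.5], "rotation": [0, 0, 0]}, {"gripper": 85, "travel": [6.2, -30.3, 1.5], "rotation": [0, 0, 0]}, {"gripper": 85, "travel": [6.2, -30.3, 1.5], "rotation": [0, 0, 0]}], newtons=60)

```text
t: 1.1
tcp_pos: [0.3461, -0.3636, 0.2204]
tool_rot: [0.996, -0.091, -0.0, -0.0]
force: [1.5, -0.1, 0.2]
finger_gap: 0.998
```

Request:
send_rows(motion=[{"gripper": 85, "travel": [6.2, -30.3, 1.5], "rotation": [0, 0, 0]}, {"gripper": 85, "travel": [6.2, -30.3, 1.5], "rotation": [0, 0, 0]}, {"gripper": 85, "travel": [6.2, -30.3, 1.5], "rotation": [0, 0, 0]}, {"gripper": 85, "travel": [6.2, -30.3, 1.5], "rotation": [0, 0, 0]}, {"gripper": 85, "travel": [6.2, -30.3, 1.5], "rotation": [0, 0, 0]}, {"gripper": 85, "travel": [6.2, -30.3, 1.5], "rotation": [0, 0, 0]}, {"gripper": 85, "travel": [6.2, -30.3, 1.5], "rotation": [0, 0, 0]}, {"gripper": 85, "travel": [6.2, -30.3, 1.5], "rotation": [0, 0, 0]}, {"gripper": 85, "travel": [6.2, -30.3, 1.5], "rotation": [0, 0, 0]}, {"gripper": 85, "travel": [6.2, -30.3, 1.5], "rotation": [0, 0, 0]}, {"gripper": 85, "travel": [6.2, -30.3, 1.5], "rotation": [0, 0, 0]}, {"gripper": 50, "travel": [6.2, -30.3, 1.5], "rotation": [0, 0, 0]}])

```text
t: 2.1
tcp_pos: [0.485, -0.0195, 0.2025]
tool_rot: [0.996, -0.091, -0.0, -0.0]
force: [0.7, 0.1, 0.2]
finger_gap: 0.875
```

Request:
send_rows(motion=[{"gripper": 50, "travel": [0, 0, 0], "rotation": [0, 0, 0]}, {"gripper": 50, "travel": [0, 0, 0], "rotation": [0, 0, 0]}, {"gripper": 50, "travel": [0, 0, 0], "rotation": [0, 0, 0]}])

```text
t: 2.35
tcp_pos: [0.4846, -0.0212, 0.2026]
tool_rot: [0.996, -0.09, -0.0, 0.0]
force: [-0.9, -1.0, 0.4]
finger_gap: 0.584
```

```bash
cat >>h.py <<'E'
from scipy.spatial.transform import Rotation as R
def goto(p,s=None):
    "remaining shift in tool mm, psi, tilt"
    s=s or manip.sense();r=R.from_quat(s["tool_rot"]);M=r.as_matrix()
    print("t",round(s["t"],2),"tcp",np.round(s["tcp_pos"],4),"psi",round(np.degrees(np.arctan2(M[1,0],M[0,0])),2),"tilt xy deg",np.round(np.degrees(M[:2,2]),2),"F",np.round(s["force"],1),"gap",round(s["finger_gap"]*85.4,1),"shift",np.round(M.T@(np.array(p)-s["tcp_pos"])*1000,1))
E
python3 - <<'E'
from h import *
goto([.4855,-.0210,.055]);c=manip.calibration("wrist");im=manip.snapshot("wrist");cv2.imwrite("pics/w1.png",im[:,:,::-1])
for p in ([.4855,-.021,.086],[.4855,-.021,.052]):print(proj(c,p))
E
```

```text
t 2.35 tcp [ 0.4846 -0.0212  0.2026] psi -10.37 tilt xy deg [-0.05 -0.01] F [-0.9 -1.   0.4] gap 49.9 shift [  1.   -0.4 147.6]
[321.89388353 197.16245489]
[321.86864746 187.98289687]
```

View pics/w1.png

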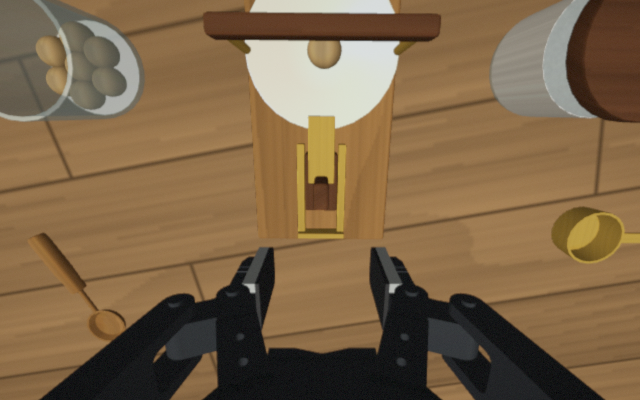

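The wrist view shows the fin at about (321,195), where I predicted it, and the jaws are aligned with it. I'll descend and close.

Request:
send_rows(motion=[{"gripper": 50, "travel": [0.5, 0, 20], "rotation": [0, 0, 0]}, {"gripper": 50, "travel": [0.5, 0, 20], "rotation": [0, 0, 0]}, {"gripper": 50, "travel": [0, 0, 20], "rotation": [0, 0, 0]}, {"gripper": 50, "travel": [0, 0, 20], "rotation": [0, 0, 0]}, {"gripper": 50, "travel": [0, 0, 20], "rotation": [0, 0, 0]}, {"gripper": 50, "travel": [0, 0, 20], "rotation": [0, 0, 0]}, {"gripper": 50, "travel": [0, 0, 16], "rotation": [0, 0, 0]}, {"gripper": 50, "travel": [0, 0, 10], "rotation": [0, 0, 0]}, {"gripper": 50, "travel": [0, 0, 0], "rotation": [0, 0, 0]}], newtons=30)

```text
t: 3.15
tcp_pos: [0.4846, -0.0222, 0.0552]
tool_rot: [0.996, -0.092, -0.002, -0.0]
force: [0.4, 0.7, 0.7]
finger_gap: 0.587
```

Request:
send_rows(motion=[{"gripper": 0, "travel": [0, 0, 0], "rotation": [0, 0, 0]}, {"gripper": 0, "travel": [0, 0, 0], "rotation": [0, 0, 0]}, {"gripper": 0, "travel": [0, 0, 0], "rotation": [0, 0, 0]}, {"gripper": 0, "travel": [0, 0, 0], "rotation": [0, 0, 0]}, {"gripper": 0, "travel": [0, 0, 0], "rotation": [0, 0, 0]}, {"gripper": 0, "travel": [0, 0, 0], "rotation": [0, 0, 0]}, {"gripper": 0, "travel": [0, 0, 0], "rotation": [0, 0, 0]}, {"gripper": 0, "travel": [0, 0, 0], "rotation": [0, 0, 0]}])

```text
t: 3.82
tcp_pos: [0.4868, -0.0208, 0.0579]
tool_rot: [0.996, -0.091, 0.001, -0.0]
force: [0.5, 5.8, 7.0]
finger_gap: 0.156
```

Request:
send_rows(motion=[{"gripper": 0, "travel": [0, 0, -3], "rotation": [0, 0, 0]}, {"gripper": 0, "travel": [-3, 0, 0], "rotation": [0, 0, 0]}, {"gripper": 0, "travel": [-4, 0, 0], "rotation": [0, 0, 0]}, {"gripper": 0, "travel": [-4, 0, 0], "rotation": [0, 0, 0]}, {"gripper": 0, "travel": [-4, 0, 0], "rotation": [0, 0, 0]}, {"gripper": 0, "travel": [-4, 0, 0], "rotation": [0, 0, 0]}, {"gripper": 0, "travel": [-4, 0, 0], "rotation": [0, 0, 0]}, {"gripper": 0, "travel": [-4, 0, 0], "rotation": [0, 0, 0]}, {"gripper": 0, "travel": [-4, 0, 0], "rotation": [0, 0, 0]}, {"gripper": 0, "travel": [-4, 0, 0], "rotation": [0, 0, 0]}, {"gripper": 0, "travel": [-4, 0, 0], "rotation": [0, 0, 0]}, {"gripper": 0, "travel": [0, 0, 0], "rotation": [0, 0, 0]}])

```text
t: 4.82
tcp_pos: [0.4476, -0.0134, 0.0584]
tool_rot: [0.996, -0.091, -0.0, -0.001]
force: [4.8, 6.6, -17.7]
finger_gap: 0.16
```

Request:
send_rows(motion=[{"gripper": 0, "travel": [-2, 0, 1], "rotation": [0, 0, 0]}, {"gripper": 0, "travel": [-2, 0, 0], "rotation": [0, 0, 0]}, {"gripper": 0, "travel": [0, 0, 0], "rotation": [0, 0, 0]}, {"gripper": 0, "travel": [0, 0, 0], "rotation": [0, 0, 0]}])

```text
t: 5.15
tcp_pos: [0.4475, -0.0134, 0.0584]
tool_rot: [0.996, -0.092, 0.004, -0.0]
force: [9.0, 8.7, -13.5]
finger_gap: 0.157
```

The lock is at its stop: the position holds while the force rises. I'll relieve the push, release and rise.

Request:
send_rows(motion=[{"gripper": 0, "travel": [2, 0, 1], "rotation": [0, 0, 0]}, {"gripper": 50, "travel": [1, 0, 0], "rotation": [0, 0, 0]}, {"gripper": 50, "travel": [0, 0, 0], "rotation": [0, 0, 0]}, {"gripper": 50, "travel": [0, 0, 0], "rotation": [0, 0, 0]}, {"gripper": 50, "travel": [0, 0, 0], "rotation": [0, 0, 0]}, {"gripper": 50, "travel": [0, 0, 0], "rotation": [0, 0, 0]}, {"gripper": 50, "travel": [0, 0, -20], "rotation": [0, 0, 0]}, {"gripper": 50, "travel": [0, 0, -30], "rotation": [0, 0, 0]}, {"gripper": 50, "travel": [0, 0, -30], "rotation": [0, 0, 0]}, {"gripper": 50, "travel": [0, 0, -30], "rotation": [0, 0, 0]}, {"gripper": 50, "travel": [0, 0, -30], "rotation": [0, 0, 0]}, {"gripper": 50, "travel": [0, 0, -30], "rotation": [0, 0, 0]}])

```text
t: 6.15
tcp_pos: [0.4458, -0.0141, 0.2293]
tool_rot: [0.996, -0.091, -0.0, 0.0]
force: [0.4, -0.4, -0.0]
finger_gap: 0.587
```

```bash
python3 - <<'E'
from h import *
goto([.612,-.0455,.100]);c=manip.calibration("wrist");im=manip.snapshot("wrist");cv2.imwrite("pics/w2.png",im[:,:,::-1])
E
```

```text
t 6.15 tcp [ 0.4458 -0.0141  0.2293] psi -10.42 tilt xy deg [-0.04 -0.01] F [ 0.4 -0.4 -0. ] gap 50.1 shift [169.2   0.8 129.2]
```

View pics/w2.png

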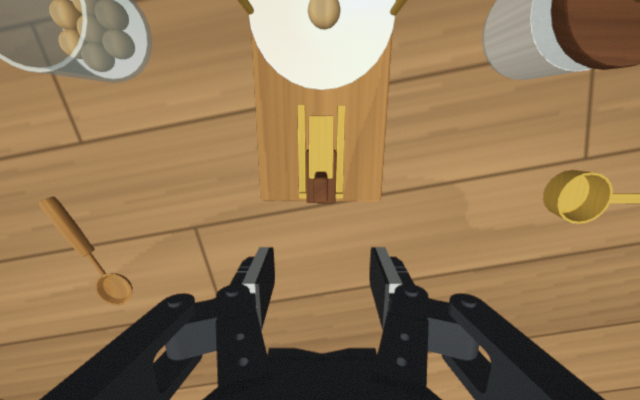

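The lock is fully back, with the block at the rail end (321,188), clear of the dish. I'll refine the bar from the earlier w1 view using mask and ray while moving.

```bash
python3 - <<'E'
from h import *
c=manip.calibration("wrist");s=manip.sense();T=np.array(c["cam_to_world"]);T[:3,3]+=np.array([.4846,-.0212,.2026])-s["tcp_pos"];c["cam_to_world"]=T
im=cv2.imread("pics/w1.png");hsv=cv2.cvtColor(im,cv2.COLOR_BGR2HSV);m=(hsv[:,:,2]<110);m[60:]=0;m[:,:180]=0;m[:,460:]=0
for b,st,ce in blobs(m,400):
    r=cv2.minAreaRect(np.argwhere(b)[:,::-1].astype(np.float32));print(st,r)
    x0,y0,w,h,_=st
    # near face visible: lower image edge = bottom near edge (z .109), upper edge = top far/near
    for (a,z) in ((y0,.127),(y0+h,.109)):
        p,q=ray(c,x0,a,z),ray(c,x0+w,a,z);print(z,p,q,(p+q)/2,np.linalg.norm(p-q))
E
```

```text
[ 180    8  261   47 6773] ((309.79486083984375, 31.753833770751953), (260.0677185058594, 43.95816421508789), 1.5154078006744385)
0.127 [0.63832139 0.04357786 0.127     ] [ 0.60800651 -0.12150623  0.127     ] [ 0.62316395 -0.03896419  0.127     ] 0.16784441568460123
0.109 [0.61659462 0.05930026 0.109     ] [ 0.5824086  -0.12671644  0.109     ] [ 0.59950161 -0.03370809  0.109     ] 0.18913195687277692
```

Request:
send_rows(motion=[{"gripper": 50, "travel": [21, 0, 0], "rotation": [0, 0, 0]}, {"gripper": 50, "travel": [21, 0, 0], "rotation": [0, 0, 0]}, {"gripper": 50, "travel": [21, 0, 0], "rotation": [0, 0, 0]}, {"gripper": 50, "travel": [21, 0, 0], "rotation": [0, 0, 0]}, {"gripper": 50, "travel": [21, 0, 0], "rotation": [0, 0, 0]}, {"gripper": 50, "travel": [21, 0, 0], "rotation": [0, 0, 0]}, {"gripper": 50, "travel": [21, 0, 0], "rotation": [0, 0, 0]}, {"gripper": 50, "travel": [21, 0, 0], "rotation": [0, 0, 0]}, {"gripper": 50, "travel": [0, 0, 0], "rotation": [0, 0, -6.9]}, {"gripper": 50, "travel": [0, 0, 0], "rotation": [0, 0, -6.9]}, {"gripper": 50, "travel": [0, 0, 0], "rotation": [0, 0, -6.9]}, {"gripper": 50, "travel": [0, 0, 0], "rotation": [0, 0, -6.9]}])

```text
t: 7.2
tcp_pos: [0.6113, -0.0446, 0.2269]
tool_rot: [0.988, 0.152, -0.001, -0.0]
force: [0.8, -0.5, -0.4]
finger_gap: 0.583
```

Request:
send_rows(motion=[{"gripper": 50, "travel": [0, 0, 0], "rotation": [0, 0, -6.9]}, {"gripper": 50, "travel": [0, 0, 0], "rotation": [0, 0, -6.9]}, {"gripper": 50, "travel": [0, 0, 0], "rotation": [0, 0, -6.9]}, {"gripper": 50, "travel": [0, 0, 0], "rotation": [0, 0, -6.9]}, {"gripper": 50, "travel": [0, 0, 0], "rotation": [0, 0, -6.9]}, {"gripper": 50, "travel": [0, 0, 0], "rotation": [0, 0, -6.9]}, {"gripper": 50, "travel": [0, 0, 0], "rotation": [0, 0, -6.9]}, {"gripper": 50, "travel": [0, 0, 0], "rotation": [0, 0, -6.9]}, {"gripper": 50, "travel": [0, 0, 0], "rotation": [0, 0, -6.9]}, {"gripper": 50, "travel": [0, 0, 0], "rotation": [0, 0, 0]}, {"gripper": 50, "travel": [0, 0, 0], "rotation": [0, 0, 0]}])

```text
t: 8.12
tcp_pos: [0.6113, -0.0445, 0.2273]
tool_rot: [0.771, 0.637, -0.0, -0.0]
force: [0.4, 0.9, 0.2]
finger_gap: 0.589
```

```bash
python3 - <<'E'
from h import *
goto([.612,-.0455,.100]);c=manip.calibration("wrist");im=manip.snapshot("wrist");cv2.imwrite("pics/w3.png",im[:,:,::-1])
E
```

```text
t 8.12 tcp [ 0.6113 -0.0445  0.2273] psi 79.1 tilt xy deg [-0.06  0.01] F [0.4 0.9 0.2] gap 50.3 shift [ -0.8   1.  127.3]
```

View pics/w3.png

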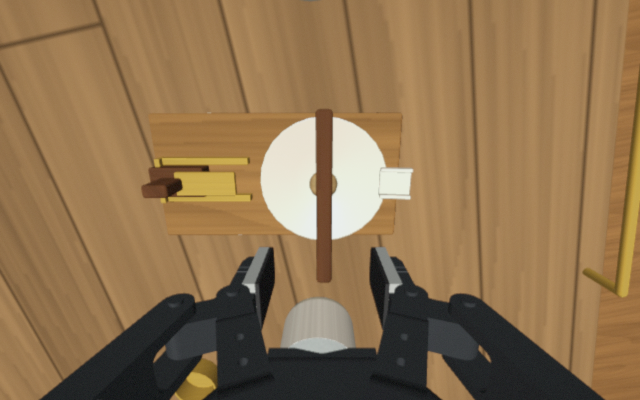

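Bar seen at columns 316–332, rows 110–281. I'll compute its centre.

```bash
python3 - <<'E'
from h import *
c=manip.calibration("wrist")
p,q=ray(c,324.5,110,.127),ray(c,324.5,282,.127);print(p,q,(p+q)/2,np.linalg.norm(p-q),np.degrees(np.arctan2(*(p-q)[1::-1])))
goto([*((p+q)/2)[:2],.1])
E
```

```text
[0.62741895 0.03140608 0.127     ] [ 0.59886727 -0.11887412  0.127     ] [ 0.61314311 -0.04373402  0.127     ] 0.15296841004469192 79.2426060722843
t 8.17 tcp [ 0.6114 -0.0445  0.2274] psi 79.11 tilt xy deg [-0.05  0.  ] F [-0.4 -0.4 -0.4] gap 49.8 shift [  1.1   1.6 127.4]
```

Request:
send_rows(motion=[{"gripper": 50, "travel": [0, 1.3, 15], "rotation": [0, 0, 0]}, {"gripper": 50, "travel": [0, 0, 20], "rotation": [0, 0, 0]}, {"gripper": 50, "travel": [0, 0, 20], "rotation": [0, 0, 0]}, {"gripper": 50, "travel": [0, 0, 20], "rotation": [0, 0, 0]}, {"gripper": 50, "travel": [0, 0, 20], "rotation": [0, 0, 0]}, {"gripper": 50, "travel": [0, 0, 20], "rotation": [0, 0, 0]}, {"gripper": 50, "travel": [0, 0, 10], "rotation": [0, 0, 0]}, {"gripper": 50, "travel": [0, 0, 0], "rotation": [0, 0, 0]}, {"gripper": 30, "travel": [0, 0, 0], "rotation": [0, 0, 0]}, {"gripper": 30, "travel": [0, 0, 0], "rotation": [0, 0, 0]}, {"gripper": 20, "travel": [0, 0, 0], "rotation": [0, 0, 0]}, {"gripper": 20, "travel": [0, 0, 0], "rotation": [0, 0, 0]}])

```text
t: 9.17
tcp_pos: [0.6139, -0.0449, 0.1042]
tool_rot: [0.77, 0.638, 0.001, 0.001]
force: [0.1, 1.1, -0.3]
finger_gap: 0.232
```

Request:
send_rows(motion=[{"gripper": 16, "travel": [0, 0, 0], "rotation": [0, 0, 0]}, {"gripper": 14, "travel": [0, 0, 0], "rotation": [0, 0, 0]}, {"gripper": 12, "travel": [0, 0, 0], "rotation": [0, 0, 0]}, {"gripper": 0, "travel": [0, 0, 0], "rotation": [0, 0, 0]}, {"gripper": 0, "travel": [0, 0, 0], "rotation": [0, 0, 0]}, {"gripper": 0, "travel": [0, 0, 0], "rotation": [0, 0, 0]}, {"gripper": 0, "travel": [0, 0, 0], "rotation": [0, 0, 0]}], newtons=60)

```text
t: 9.75
tcp_pos: [0.6131, -0.0447, 0.1036]
tool_rot: [0.77, 0.638, 0.0, 0.0]
force: [-1.5, -0.6, 6.1]
finger_gap: 0.155
```

```bash
python3 -c "
from h import *
goto([.6127,-.0446,.101])"
```

```text
t 9.75 tcp [ 0.6131 -0.0447  0.1036] psi 79.29 tilt xy deg [ 0.01 -0.01] F [-1.5 -0.6  6.1] gap 13.2 shift [-0.  -0.4  2.6]
```

Gripped, gap 13 mm. I'll lift slowly.

Request:
send_rows(motion=[{"gripper": 0, "travel": [0, 0, -1], "rotation": [0, 0, 0]}, {"gripper": 0, "travel": [0, 0, -2], "rotation": [0, 0, 0]}, {"gripper": 0, "travel": [0, 0, -3], "rotation": [0, 0, 0]}, {"gripper": 0, "travel": [0, 0, -5], "rotation": [0, 0, 0]}, {"gripper": 0, "travel": [0, 0, -6], "rotation": [0, 0, 0]}, {"gripper": 0, "travel": [0, 0, -7], "rotation": [0, 0, 0]}, {"gripper": 0, "travel": [0, 0, -7], "rotation": [0, 0, 0]}, {"gripper": 0, "travel": [0, 0, -7], "rotation": [0, 0, 0]}, {"gripper": 0, "travel": [0, 0, -6], "rotation": [0, 0, 0]}, {"gripper": 0, "travel": [0, 0, -5], "rotation": [0, 0, 0]}, {"gripper": 0, "travel": [0, 0, -3], "rotation": [0, 0, 0]}, {"gripper": 0, "travel": [0, 0, -2], "rotation": [0, 0, 0]}])

```text
t: 10.75
tcp_pos: [0.6132, -0.0447, 0.1575]
tool_rot: [0.77, 0.638, 0.0, 0.0]
force: [0.2, -0.2, -3.3]
finger_gap: 0.151
```

```bash
python3 - <<'E'
from h import *
goto([.6257,.0976,.24]);c=manip.calibration("wrist");a=manip.snapshot("wrist");b=manip.snapshot("side");cv2.imwrite("pics/l4.png",np.hstack([a[60:360,80:480],b[100:400,150:550]])[:,:,::-1])
E
```

```text
t 10.75 tcp [ 0.6132 -0.0447  0.1575] psi 79.29 tilt xy deg [ 0.04 -0.01] F [ 0.2 -0.2 -3.3] gap 12.9 shift [142.1 -14.1 -82.5]
```

View pics/l4.png

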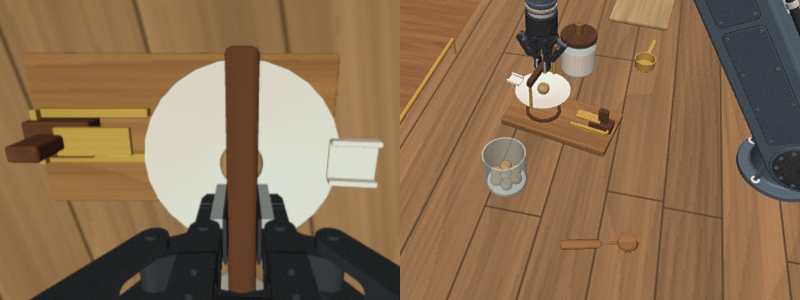

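Dish lifted level, with the walnut in its middle at about (242,165). I'll raise it above the jar rim and then turn it slowly in place.

Request:
send_rows(motion=[{"gripper": 0, "travel": [0, 0, -2], "rotation": [0, 0, 0]}, {"gripper": 0, "travel": [0, 0, -3], "rotation": [0, 0, 0]}, {"gripper": 0, "travel": [0, 0, -5], "rotation": [0, 0, 0]}, {"gripper": 0, "travel": [0, 0, -6], "rotation": [0, 0, 0]}, {"gripper": 0, "travel": [0, 0, -7], "rotation": [0, 0, 0]}, {"gripper": 0, "travel": [0, 0, -7], "rotation": [0, 0, 0]}, {"gripper": 0, "travel": [0, 0, -7], "rotation": [0, 0, 0]}, {"gripper": 0, "travel": [0, 0, -7], "rotation": [0, 0, 0]}, {"gripper": 0, "travel": [0, 0, -6], "rotation": [0, 0, 0]}, {"gripper": 0, "travel": [0, 0, -5], "rotation": [0, 0, 0]}, {"gripper": 0, "travel": [0, 0, -3], "rotation": [0, 0, -0.5]}, {"gripper": 0, "travel": [0, 0, -2], "rotation": [0, 0, -1]}])

```text
t: 11.85
tcp_pos: [0.6132, -0.0447, 0.2174]
tool_rot: [0.761, 0.649, 0.0, 0.0]
force: [-0.3, 0.0, -3.9]
finger_gap: 0.147
```

Request:
send_rows(motion=[{"gripper": 0, "travel": [0, 0, 0], "rotation": [0, 0, -1.5]}, {"gripper": 0, "travel": [0, 0, 0], "rotation": [0, 0, -2]}, {"gripper": 0, "travel": [0, 0, 0], "rotation": [0, 0, -2.5]}, {"gripper": 0, "travel": [0, 0, 0], "rotation": [0, 0, -3]}, {"gripper": 0, "travel": [0, 0, 0], "rotation": [0, 0, -3]}, {"gripper": 0, "travel": [0, 0, 0], "rotation": [0, 0, -3]}, {"gripper": 0, "travel": [0, 0, 0], "rotation": [0, 0, -3]}, {"gripper": 0, "travel": [0, 0, 0], "rotation": [0, 0, -3]}, {"gripper": 0, "travel": [0, 0, 0], "rotation": [0, 0, -3]}, {"gripper": 0, "travel": [0, 0, 0], "rotation": [0, 0, -3]}, {"gripper": 0, "travel": [0, 0, 0], "rotation": [0, 0, -3]}, {"gripper": 0, "travel": [0, 0, 0], "rotation": [0, 0, -3]}])

```text
t: 12.85
tcp_pos: [0.6128, -0.0446, 0.2164]
tool_rot: [0.545, 0.839, -0.0, -0.0]
force: [0.3, -0.3, -3.1]
finger_gap: 0.15
```

Request:
send_rows(motion=[{"gripper": 0, "travel": [0, 0, 0], "rotation": [0, 0, -3]}, {"gripper": 0, "travel": [0, 0, 0], "rotation": [0, 0, -3]}, {"gripper": 0, "travel": [0, 0, 0], "rotation": [0, 0, -3]}, {"gripper": 0, "travel": [0, 0, 0], "rotation": [0, 0, -3]}, {"gripper": 0, "travel": [0, 0, 0], "rotation": [0, 0, -3]}, {"gripper": 0, "travel": [0, 0, 0], "rotation": [0, 0, -3]}, {"gripper": 0, "travel": [0, 0, 0], "rotation": [0, 0, -3]}, {"gripper": 0, "travel": [0, 0, 0], "rotation": [0, 0, -3]}, {"gripper": 0, "travel": [0, 0, 0], "rotation": [0, 0, -3]}, {"gripper": 0, "travel": [0, 0, 0], "rotation": [0, 0, -3]}, {"gripper": 0, "travel": [0, 0, 0], "rotation": [0, 0, -3]}, {"gripper": 0, "travel": [0, 0, 0], "rotation": [0, 0, -3]}])

```text
t: 13.85
tcp_pos: [0.6128, -0.0446, 0.2164]
tool_rot: [0.259, 0.966, -0.0, -0.001]
force: [0.2, 0.1, -3.5]
finger_gap: 0.151
```

Request:
send_rows(motion=[{"gripper": 0, "travel": [0, 0, 0], "rotation": [0, 0, -3]}, {"gripper": 0, "travel": [0, 0, 0], "rotation": [0, 0, -3]}, {"gripper": 0, "travel": [0, 0, 0], "rotation": [0, 0, -3]}, {"gripper": 0, "travel": [0, 0, 0], "rotation": [0, 0, -2.5]}, {"gripper": 0, "travel": [0, 0, 0], "rotation": [0, 0, -1.5]}, {"gripper": 0, "travel": [0, 0, 0], "rotation": [0, 0, -0.5]}, {"gripper": 0, "travel": [0, 0, 0], "rotation": [0, 0, 0]}, {"gripper": 0, "travel": [0, 0, 0], "rotation": [0, 0, 0]}, {"gripper": 0, "travel": [0, 0, 0], "rotation": [0, 0, 0]}])

```text
t: 14.6
tcp_pos: [0.613, -0.0447, 0.2167]
tool_rot: [0.145, 0.989, 0.0, -0.0]
force: [-0.5, -0.1, -4.5]
finger_gap: 0.149
```

```bash
python3 - <<'E'
from h import *
goto([.6257,.0976,.214]);b=manip.snapshot("side");a=manip.snapshot("top");cv2.imwrite("pics/l5.png",np.hstack([a[90:390,200:600],b[100:400,150:550]])[:,:,::-1])
E
```

```text
t 14.6 tcp [ 0.613  -0.0447  0.2167] psi 163.27 tilt xy deg [-0.01  0.01] F [-0.5 -0.1 -4.5] gap 12.8 shift [ 28.8 139.9   2.7]
```

View pics/l5.png

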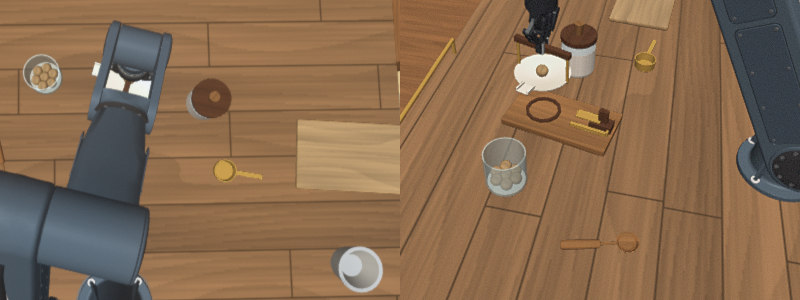

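Turn is 84° so far, with the walnut still central. I'll finish the turn and move slowly over the jar. First a cross-check of the jar from the side view, rim at about (254,252).

```bash
python3 -c "
from h import *
c=manip.calibration('side')
for p in((254,239),(254,263),(233,253),(275,253),(254,252)):print(ray(c,*p,.1))"
```

```text
[0.65486404 0.15093146 0.1       ]
[0.63321907 0.21979375 0.1       ]
[0.68779575 0.20257762 0.1       ]
[0.59609477 0.1811455  0.1       ]
[0.64289132 0.18902202 0.1       ]
```

Request:
send_rows(motion=[{"gripper": 0, "travel": [0, 0, 0], "rotation": [0, 0, -0.5]}, {"gripper": 0, "travel": [0, 0, 0], "rotation": [0, 0, -1.5]}, {"gripper": 0, "travel": [0, 0, 0], "rotation": [0, 0, -2]}, {"gripper": 0, "travel": [0, 0, 0], "rotation": [0, 0, -1.5]}, {"gripper": 0, "travel": [0, 0, 0], "rotation": [0, 0, -0.5]}, {"gripper": 0, "travel": [0.1, 1, 0], "rotation": [0, 0, 0]}, {"gripper": 0, "travel": [0.2, 2, 0], "rotation": [0, 0, 0]}, {"gripper": 0, "travel": [0.3, 3, 0], "rotation": [0, 0, 0]}, {"gripper": 0, "travel": [0.4, 4, 0], "rotation": [0, 0, 0]}, {"gripper": 0, "travel": [0.5, 5, 0], "rotation": [0, 0, 0]}, {"gripper": 0, "travel": [0.6, 6, 0], "rotation": [0, 0, 0]}, {"gripper": 0, "travel": [0.7, 7, 0], "rotation": [0, 0, 0]}])

```text
t: 15.7
tcp_pos: [0.6156, -0.016, 0.2168]
tool_rot: [0.093, 0.996, 0.0, -0.0]
force: [-0.4, 0.2, -4.0]
finger_gap: 0.155
```

Request:
send_rows(motion=[{"gripper": 0, "travel": [0.7, 7, 0], "rotation": [0, 0, 0]}, {"gripper": 0, "travel": [0.7, 7, 0], "rotation": [0, 0, 0]}, {"gripper": 0, "travel": [0.7, 7, 0], "rotation": [0, 0, 0]}, {"gripper": 0, "travel": [0.7, 7, 0], "rotation": [0, 0, 0]}, {"gripper": 0, "travel": [0.7, 7, 0], "rotation": [0, 0, 0]}, {"gripper": 0, "travel": [0.7, 7, 0], "rotation": [0, 0, 0]}, {"gripper": 0, "travel": [0.7, 7, 0], "rotation": [0, 0, 0]}, {"gripper": 0, "travel": [0.7, 7, 0], "rotation": [0, 0, 0]}, {"gripper": 0, "travel": [0.7, 7, 0], "rotation": [0, 0, 0]}, {"gripper": 0, "travel": [0.7, 7, 0], "rotation": [0, 0, 0]}, {"gripper": 0, "travel": [0.7, 7, 0], "rotation": [0, 0, 0]}, {"gripper": 0, "travel": [0.7, 7, 0], "rotation": [0, 0, 0]}])

```text
t: 16.7
tcp_pos: [0.6229, 0.0681, 0.2168]
tool_rot: [0.093, 0.996, -0.0, -0.0]
force: [-0.0, 0.5, -4.2]
finger_gap: 0.153
```

Request:
send_rows(motion=[{"gripper": 0, "travel": [0.7, 7, 0], "rotation": [0, 0, 0]}, {"gripper": 0, "travel": [0.6, 6, 0], "rotation": [0, 0, 0]}, {"gripper": 0, "travel": [0.5, 5, 0], "rotation": [0, 0, 0]}, {"gripper": 0, "travel": [0.4, 4, 0], "rotation": [0, 0, 0]}, {"gripper": 0, "travel": [0.3, 3, 0], "rotation": [0, 0, 0]}, {"gripper": 0, "travel": [0.2, 2, 0], "rotation": [0, 0, 0]}, {"gripper": 0, "travel": [0.1, 1, 0], "rotation": [0, 0, 0]}, {"gripper": 0, "travel": [0, 0, 0], "rotation": [0, 0, 0]}, {"gripper": 0, "travel": [0, 0, 0], "rotation": [0, 0, 0]}, {"gripper": 0, "travel": [0, 0, 0], "rotation": [0, 0, 0]}])

```text
t: 17.53
tcp_pos: [0.6254, 0.0952, 0.2168]
tool_rot: [0.094, 0.996, -0.0, -0.0]
force: [0.6, 0.3, -3.4]
finger_gap: 0.151
```

```bash
python3 - <<'E'
from h import *
goto([.6257,.0976,.214]);b=manip.snapshot("side");a=manip.snapshot("top");cv2.imwrite("pics/l6.png",np.hstack([cv2.resize(a[120:220,200:300],(400,400)),cv2.resize(b[160:310,200:350],(400,400))])[:,:,::-1])
E
```

```text
t 17.53 tcp [0.6254 0.0952 0.2168] psi 169.27 tilt xy deg [-0.   -0.01] F [ 0.6  0.3 -3.4] gap 12.9 shift [0.1 2.4 2.8]
```

View pics/l6.png

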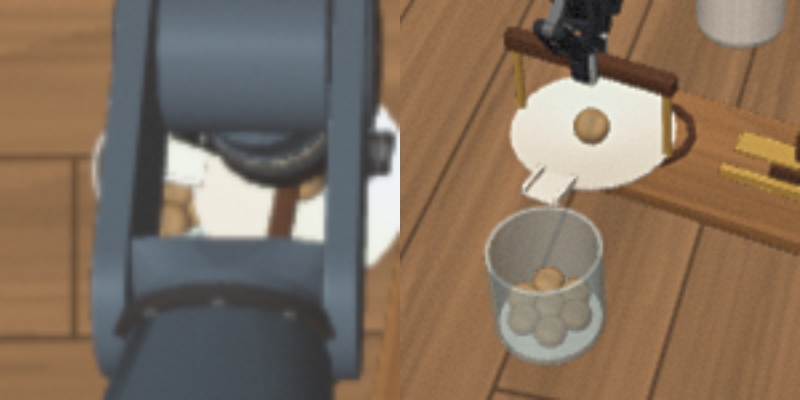

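The side view shows the lip end at (253,234), above and short of the rim only by height parallax. The walnut is central and the jar unmoved. I'll check the lip numerically.

```bash
python3 -c "
from h import *
c=manip.calibration('side')
print(ray(c,252.5,235,.158))
s=manip.sense();a=np.radians(79.3);print(s['tcp_pos'][:2]+.095*np.array([np.cos(a),np.sin(a)]),'jar .643 .191')"
```

```text
[0.64162143 0.1908336  0.158     ]
[0.64300571 0.18856781] jar .643 .191
```

Request:
send_rows(motion=[{"gripper": 0, "travel": [0, 0, 0], "rotation": [0, 0, 0]}, {"gripper": 0, "travel": [0, 0, 0], "rotation": [0, 0, 0]}, {"gripper": 0, "travel": [0, 0, 0], "rotation": [0, 0, 0]}, {"gripper": 0, "travel": [0, 0, 0], "rotation": [0, 0, 0]}, {"gripper": 0, "travel": [0, 0, 0], "rotation": [0, 0, 0]}, {"gripper": 0, "travel": [0, 0, 0], "rotation": [0, 0, 0]}])

```text
t: 18.13
tcp_pos: [0.6254, 0.0955, 0.2168]
tool_rot: [0.093, 0.996, 0.0, 0.0]
force: [0.7, 1.3, -4.3]
finger_gap: 0.146
```

```bash
python3 -c "
from h import *
goto([.6257,.0976,.214]);print(manip.sign_off())"
```

```text
t 18.13 tcp [0.6254 0.0955 0.2168] psi 169.29 tilt xy deg [0. 0.] F [ 0.7  1.3 -4.3] gap 12.5 shift [0.1 2.1 2.8]
the job is handed in; nothing more can be done
None
```

I slid the lock back to its end stop, lifted the dish by its bridge handle and turned it 90°. It now hangs with its lip over the open jar, and I handed the job in at about 18 s. `sign_off` gave no verdict, so these are my own checks.

- **Lock:** it travelled about 40 mm, and at the end the push force rose with no further movement. The wrist picture showed it at the rail end.
- **Lip position:** the lip is within about 3 mm of the mouth's centre, by both the side view and the arm's own pose. It is about 58 mm above the rim, that height being worked out from the grip rather than measured.
- **Dish:** tool tilt is about 0°, the fingers hold the bar with a 12.5 mm gap, and the arm was still.
- **Walnut and other things:** the walnut is in the middle of the dish in the last side picture. The open jar and, where the last pictures showed them, the other things looked unmoved by eye.

One check failed: a colour mask for the bar in an early wrist picture was spoiled by other dark pixels. I dropped it and measured the bar from a closer picture instead.

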